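Seat a bottle's stopper with the pedal press at a market herb stall

TASK

Slide the herb bottle with the raised stopper, upright and without lifting it, along the lane of the green press until it rests fully home in the V-stop under the press foot. Then press the red pedal right down to its stop and hold it there for about half a second so that the stopper is driven home, and let the pedal come back up, leaving the bottle standing in the press. Do not disturb the other goods.

Things in the scene. Friction and masses are not known exactly. Their poses are not given: they have to be found in the camera images.
- press: Green bench press for bottle stoppers, fixed to the table. Origin: on the table, under the axis of a bottle that is fully home; x points along the lane into the press (push the bottle towards +x), y left, z up. Base plate: top at z = 8 mm, x -210 to 120, y -187 to 53 mm. Behind the nest a linkage case (x 58 to 108, y -177 to 33, top z 58 mm). All offsets given in this frame.
- lane_mouth (a point): Middle of the mouth of the lane, on the plate, at x = -172, y = 0, z = 8 mm. The lane runs along y = 0 between two steel rails, tops at z = 20 mm; inside width 106 mm at the mouth, narrowing to 71 mm at x = -100 and so on to x = 20 mm.
- v_stop (a point): Apex of the steel V-stop at the lane's end, at its top edge: x = 45, y = 0, z = 58 mm. The V opens towards the robot, 90 degrees between faces, z 8 to 58 mm. A bottle touching both faces has its axis at x = y = 0.
- overhang_nose (a point): Underside of the front end of the arm over the nest: x = -10, y = 0, z = 188 mm. The arm (34 mm wide) runs back to a column at x 63 to 103, top z 218 mm; a guide bush of radius 17 mm reaches down to z 182. A gripper held straight down hits the press foot or stopper when it brings the bottle home; lean it back so the fingers point 25 to 40 degrees forward.
- press_foot (a point): Dark steel disc, 28 mm in diameter, 8 mm thick, on a 16 mm rod above the nest. This point: centre of its underside, z = 117 mm when the pedal is up, and 102 mm when the pedal is at its stop (linked to it: 50 mm per rad).
- tread (a point): Red ribbed pad, 56 (x) by 60 (y) by 8 mm, on the free end of the pedal nearest the robot. This point: centre of its upper face. Pedal up: at x = -44, y = -130, z = 70 mm of the press frame, sloping up towards the robot; pedal at its stop: at about x = -54, z = 40 mm. Push it down from above; fingers shut serve well.
- pedal (a joint): Pedal hinge, rad: 0 up (at rest), 0.30 at its stop. The hinge line is parallel to the press's y axis, at x = 50, z = 22 mm in the press frame, 105 mm along the pedal from the pad's centre. A spring returns it: about 3 N on the pad starts it, some 9 N brings it to its stop while it drives the stopper; past the stop the resistance rises steeply (15 N and more means it is at its stop).
- bottle: Squat amber bottle with a cream label, 64 mm in diameter up to 58 mm, then a shoulder up to a 28 mm neck, rim at 90 mm; about 0.27 kg. Starts upright in the mouth of the press's lane. Origin: centre of its underside (z = 8 mm when it stands on the press's plate); z up. Pushed above about 40 mm over its foot it may tip; push it low, above the rails.
- stopper (a joint): How far the stopper has been pressed into the bottle, m: 0 to 0.0015 at the start (raised), about 0.009 when home. The stopper is a pale cork with a dark wooden cap 30 mm in diameter, 4 mm thick, its top 103 mm above the bottle's underside when raised. It takes 8 N and stays where it is pressed.
- done_a: A finished amber bottle of the same shape, its stopper home (top at 94 mm), standing on the table to the left of the press. Origin: centre of underside. A bystander.
- done_b: A finished green bottle of the same shape, farther along the left of the press. Origin: centre of underside. A bystander.
- tall_bottle: Tall clear bottle, 60 mm in diameter, 190 mm high, white cap. Origin: centre of underside. A bystander.
- mug: Blue mug, 80 mm in diameter, 90 mm high. Origin: centre of underside. A bystander.
- bark_a: Stick of dark bark wood, 110 x 32 x 24 mm, lying on the table at the right. Origin: centre of underside. A bystander.
- bark_b: Another such stick of bark wood. A bystander.
- scoop: Spoon 180 mm long, lying on the table at the right. A bystander.
Not all that is in view belongs to the job. Leave any purple or turquoise look-alike of the bottle alone.

How it is judged:
By the outcome, as a careful person would: the job done as asked, in the order asked, and still so for the second after the job is handed in, with the robot touching nothing.
It also fails if it takes over 51 s, if anything falls off the work surface, if the arm or the gripper's body presses on something with over 40 N, if the wrist force passes 120 N, or if a joint passes its speed limit or range.

ROBOT

A 6-joint arm with a two-finger parallel gripper is mounted at the origin on the work surface. World frame = base frame: x ahead of the robot, y to its left, z up, the work surface at z = 0. Lengths are in m, angles in rad, forces in N, time in s.
With the tool pointing down it reaches from about 0.225 to 0.875 m from the base axis. Payload 3.4 kg.
Tool frame: the origin (TCP) lies where the fingers leave the gripper's body, on its centre line; the fingertips stand 73 mm ahead of it and the grasp point (between the pads) lies 54 mm ahead of it (manip.pinch_z is the distance from the TCP to the grasp point, in m); z points along the fingers, y is the line along which they close (so a half turn about z gives the same grasp; the last joint's range is limited). The gripper opens to 85 mm and grips with 20 to 120 N. Pads are 22 mm wide; open, the fingers measure 114 mm over their backs; the gripper's body (76 mm by 85 mm) begins 54 mm behind the grasp point. The pads swing forward as they close: fully open they stand 13 mm farther back than shut.
Start: joints at [-0.121, 0.276, 1.505, -0, 1.361, -0.121], TCP at [0.575, -0, 0.304] pointing down, gripper open.
Joint ranges: [-2.89, 2.89], [-0.75, 2.08], [0.22, 2.7], [-1.18, 4.32], [0.11, 2.71], [-2.7, 2.7]. Speed limits (rad/s): [2.57, 2.57, 3.14, 3.14, 3.14, 3.14].

INTERFACE

Orientations are given as a unit quaternion [w, x, y, z].
In Python, from rig import readout, imaging, manip gives the robot as it stands. The module is installed in compiled form; this text tells all that it offers.
- The arm moves only by the tool servo_tool, never from a script. Its argument "moves" is a list of rows, each an object with "dp": the shift along the tool's x, y, z in units of 0.2 m (1.0 is 0.2 m), a list of three; "delta_rot": the turn, a rotation vector about the tool's x, y, z in units of 0.1 rad (1.0 is 0.1 rad), a list of three; "fingers": the opening, from 0 (shut) to 1 (fully open). In form: [{"dp": [dx, dy, dz], "delta_rot": [wx, wy, wz], "fingers": fingers}, ...]. A call has 1 to 5 rows; each row shifts and turns the commanded pose from where the row before left it, along the tool's axes as they then stand; what a row does not reach is not made up. A row lasts 1/10 s, in which the tool goes at most 50 mm and 8.59 degrees, less where a joint would pass 70% of its speed; a pose out of reach is approached as far as the arm can. A call with a number of a shift or a turn outside -1 to 1 is refused whole. A call with a gripper value outside its range is refused whole. The fingers move at their own pace and stop on an object; "force" is the grip in N (left out, the last holds). Time passes only in rows, so rows that do not move let the fingers close. It gives the time, the measured TCP pose, the force, the opening and the grip force at its end, in the units of the state.
- readout.get_state(): the state, without advancing time (a new reading comes with each control period).
- imaging.get_image(name): name is "scene" or "side" or "wrist"; returns (picture, depth): 420x560x3 uint8, red, green, blue; 420x560 float32, m along the optical axis (not along the pixel's ray), 0 where there is no reading.
- imaging.calibration(name): a dict with "intrinsics" (3x3 intrinsics, pixels), "R" (3x3) and "t" (3): a world point X has camera coordinates R X + t; the wrist camera has in their place "hand_eye" (4x4, takes a point from camera to tool coordinates, whose origin is the TCP and whose axes are the flange's). Camera axes: x right, y down, z forward; pixel columns grow to the right and rows downward; lengths in m; the calibration is good to about 2 mm. A picture is of the moment at which its call begins: read the wrist's pose just before it. calibration takes no time and is no camera call.
- manip.sign_off(): hands the job in; it is judged then, once.
The state is a dict: "clock": time; "qpos": joint angles; "qd": joint speeds; "effort": joint torques, N m; "position": TCP position; "ee_rot": TCP orientation; "contact_force": force on the tool from outside, world axes, zero at the start; "moment": the same for the moment, N m; "width": finger opening in m; "gripper_force": force on a finger pad.
Only numpy, scipy, OpenCV 4.12 (cv2) and the standard library are available. Lean on these libraries where they do the work, as an engineer would, in place of code of your own. Each camera call takes 0.05 s, during which the arm holds its last target. There are 200 camera calls.

## Working session

There is one attempt and no reset: what is moved stays moved. The work goes in short steps, Python scripts to look and compute and a tool call to move; the robot and the scene stay as the last step left them, time stands still between calls to the robot, and variables do not carry over. Pictures are saved under pics/ and viewed, at most 10 in all, crops included, and the job is handed in when it is done.

Besides the shell and the picture viewer there is one more tool, called after "Emit:" as name([rows], argument=value, ...), one row to a line, values as JSON. servo_tool: Moves the arm, as the interface text tells. Its arguments: {"type":"object","properties":{"moves":{"type":"array"},"force":{"type":"number"}},"required":["moves"]}

```bash
mkdir -p pics; python3 - <<'E'
from rig import readout, imaging, manip
import cv2, numpy as np
for n in ["scene","side"]:
    p,d=imaging.get_image(n); cv2.imwrite(f"pics/{n}0.png",p[:,:,::-1]); np.savez(f"{n}0.npz",p=p,d=d)
    c=imaging.calibration(n); print(n,c["intrinsics"].round(1).tolist() if hasattr(c["intrinsics"],'round') else c["intrinsics"],np.round(-np.array(c["R"]).T@np.array(c["t"]),3))
s=readout.get_state(); print({k:np.round(v,3).tolist() for k,v in s.items()}, manip.pinch_z)
E
```

```text
scene [[414.8, 0.0, 274.1], [0.0, 414.8, 212.6], [0.0, 0.0, 1.0]] [ 1.19  -0.636  0.765]
side [[393.6, 0.0, 285.9], [0.0, 393.6, 209.4], [0.0, 0.0, 1.0]] [ 0.424 -1.026  0.714]
{'clock': 0.1, 'qpos': [-0.121, 0.277, 1.506, -0.0, 1.361, -0.121], 'qd': [0.001, -0.003, -0.004, 0.001, -0.0, 0.002], 'effort': [0.002, -41.77, -24.641, -0.0, 0.006, 0.0], 'position': [0.575, 0.0, 0.303], 'ee_rot': [-0.001, 0.707, 0.707, -0.001], 'contact_force': [-0.322, -0.453, 0.197], 'moment': [0.027, -0.03, -0.009], 'gripper_force': 0.0, 'width': 0.085} 0.0539
```

View pics/scene0.png

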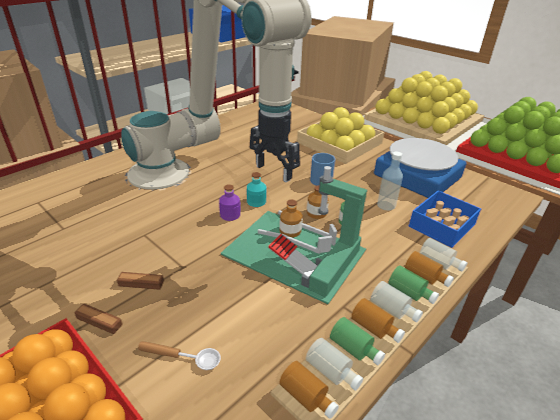

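View pics/side0.png

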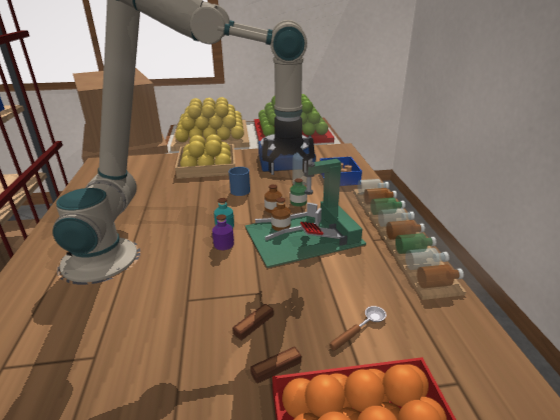

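The scene view shows the target candidates: an amber bottle in the lane mouth (scene 291,217; side 281,218), an amber bottle behind it on the table, done_a (318,200), a green bottle, done_b (side 298,195), and purple (230,206) and turquoise (257,192) look-alikes. I choose the one at (291,217), standing between the rails. Next I measure the press and bottle, and take a close crop.

```bash
cat > h.py <<'E'
import numpy as np, cv2
from rig import readout, imaging, manip
from scipy.spatial.transform import Rotation as Ro
def cloud(n,d,R=None,t=None):
    c=imaging.calibration(n); K=np.array(c["intrinsics"])
    v,u=np.mgrid[:d.shape[0],:d.shape[1]]
    P=np.stack([(u-K[0,2])/K[0,0]*d,(v-K[1,2])/K[1,1]*d,d],-1)
    if "R" in c: return (P-np.array(c["t"]).ravel())@np.array(c["R"])
    H=np.array(c["hand_eye"]); return ((P@H[:3,:3].T+H[:3,3])@R.T)+t
def pose():
    s=readout.get_state(); q=np.array(s["ee_rot"]); return Ro.from_quat(q[[1,2,3,0]]).as_matrix(),np.array(s["position"])
E
python3 - <<'E'
from h import *
for n in ["scene","side"]:
    z=np.load(n+"0.npz"); p,d=z["p"],z["d"]; W=cloud(n,d)
    hsv=cv2.cvtColor(p,cv2.COLOR_RGB2HSV); h,s,v=[hsv[...,i].astype(int) for i in range(3)]
    ws=(d>0)&(W[...,0]>.3)&(W[...,0]<1.1)&(abs(W[...,1])<.45)
    g=ws&(h>60)&(h<88)&(s>70)
    pl=g&(W[...,2]>-.004)&(W[...,2]<.022)
    k,l,st,ce=cv2.connectedComponentsWithStats(pl.astype(np.uint8)); i=1+np.argmax(st[1:,4]); pl=l==i
    Q=W[pl]; r=cv2.minAreaRect((Q[:,:2]*1000).astype(np.float32))
    print(n,"plate",len(Q),np.median(Q[:,2]).round(4),[np.round(a,1) for a in r], cv2.boxPoints(r).round(0).tolist())
    T=W[g&(W[...,2]>.205)&(W[...,2]<.23)]; print("armtop",len(T),np.median(T[:,2]) if len(T) else 0, cv2.minAreaRect((T[:,:2]*1000).astype(np.float32)) if len(T) else 0)
    rd=ws&((h<6)|(h>174))&(s>150)&(W[...,0]>.5)&(W[...,2]<.12)&(W[...,2]>.03)
    k,l,st,ce=cv2.connectedComponentsWithStats(rd.astype(np.uint8)); 
    for i in range(1,k):
        if st[i,4]>25: print("red",ce[i],st[i,4],W[l==i].mean(0).round(3))
    am=ws&(h>4)&(h<20)&(s>120)&(W[...,2]>.03)&(W[...,2]<.12)&(W[...,0]>.45)
    k,l,st,ce=cv2.connectedComponentsWithStats(am.astype(np.uint8))
    for i in range(1,k):
        if st[i,4]>25: print("amber",ce[i],st[i,4],W[l==i].mean(0).round(3),W[l==i].max(0).round(3),W[l==i].min(0).round(3))
a=np.load("scene0.npz")["p"][150:300,210:390]; b=np.load("side0.npz")["p"][150:270,210:390]
b=cv2.copyMakeBorder(b,0,30,0,0,0); cv2.imwrite("pics/crop.png",cv2.resize(np.hstack([a,b]),(800,334),interpolation=3)[:,:,::-1])
E
```

```text
scene plate 3146 0.0066 [array([628.9,  27.1]), array([330.7, 242.1]), np.float64(12.1)] [[442.0, 111.0], [492.0, -126.0], [816.0, -57.0], [765.0, 180.0]]
armtop 417 0.21552053384995787 ((704.7803344726562, 112.69674682617188), (117.41484069824219, 35.800987243652344), 9.996423721313477)
red [282.10402685 246.65436242] 298 [ 0.644 -0.036  0.069]
amber [314.79428571 197.31428571] 175 [0.553 0.202 0.066] [0.576 0.224 0.095] [0.525 0.188 0.044]
amber [290.9478022  213.60714286] 364 [0.571 0.076 0.078] [0.595 0.113 0.112] [0.538 0.053 0.053]
amber [425.20615797 267.2248996 ] 747 [0.935 0.176 0.054] [0.987 0.214 0.07 ] [0.889 0.159 0.03 ]
amber [373.92195122 318.10829268] 1025 [ 0.936 -0.053  0.055] [ 0.987 -0.015  0.069] [ 0.889 -0.07   0.03 ]
amber [304.71787899 386.29979606] 1471 [ 0.936 -0.281  0.057] [ 0.987 -0.247  0.07 ] [ 0.889 -0.301  0.03 ]
side plate 2262 0.0056 [array([628.1,  25.8]), array([328.1, 238.7]), np.float64(11.7)] [[443.0, 109.0], [492.0, -124.0], [813.0, -58.0], [764.0, 176.0]]
armtop 143 0.2147462330860888 ((715.7627563476562, 114.03456115722656), (87.70146942138672, 34.697959899902344), 11.87541389465332)
red [311.23178808 227.98013245] 151 [ 0.64  -0.039  0.069]
amber [276.71910112 202.64494382] 445 [0.555 0.13  0.073] [0.591 0.235 0.109] [0.52  0.049 0.045]
amber [378.86238532 193.1146789 ] 218 [0.932 0.174 0.055] [0.99  0.195 0.067] [0.888 0.157 0.037]
amber [400.94632768 227.61299435] 354 [ 0.921 -0.056  0.054] [ 0.988 -0.02   0.068] [ 0.887 -0.101  0.03 ]
amber [436.9925816  274.97181009] 674 [ 0.925 -0.286  0.053] [ 0.988 -0.252  0.069] [ 0.887 -0.303  0.03 ]
```

View pics/crop.png

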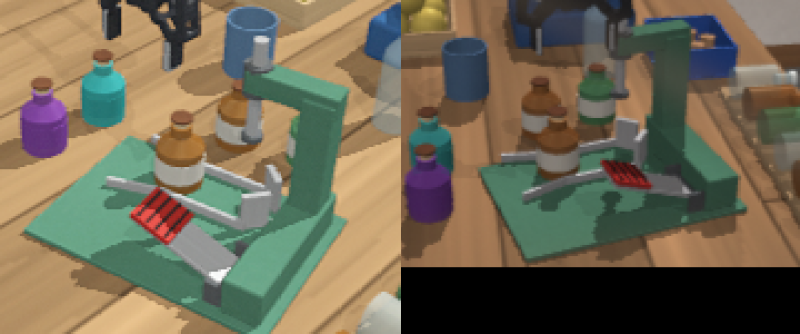

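The crop confirms the choice: the amber bottle with a pale cork showing under its cap stands between the rails. The other amber bottle is outside, with its cap down. Next: bottle axis, look-alike positions and a helper for the moves.

```bash
cat >> h.py <<'E'
A=np.radians(11.9); RP=Ro.from_euler('z',A).as_matrix(); OP=np.array([.6587,.1013,0])
def toP(X): return (np.asarray(X)-OP)@RP
def goal(tip,lean):  # tip in press frame (mm), lean deg -> print shift & turn in move units
    R,t=pose(); l=np.radians(lean)
    Rp=np.array([[np.cos(l),0,np.sin(l)],[0,-1,0],[np.sin(l),0,-np.cos(l)]]); Rg=RP@Rp
    tg=OP+RP@(np.array(tip)/1000)-.073*Rg[:,2]
    print("tip now(press mm)",(toP(t+.073*R[:,2])*1000).round(1),"TCP goal",tg.round(3))
    print("dp total units",(R.T@(tg-t)/.2).round(3),"turn units",(Ro.from_matrix(R.T@Rg).as_rotvec()/.1).round(3))
E
python3 - <<'E'
from h import *
from scipy.optimize import least_squares
for n in ["scene","side"]:
    z=np.load(n+"0.npz"); p,d=z["p"],z["d"]; W=cloud(n,d); P=toP(W)*1000
    hsv=cv2.cvtColor(p,cv2.COLOR_RGB2HSV); h,s,v=[hsv[...,i].astype(int) for i in range(3)]
    m=(d>0)&(abs(P[...,0]+110)<60)&(abs(P[...,1])<45)
    b=m&(P[...,2]>30)&(P[...,2]<62); Q=P[b][:,:2]
    f=least_squares(lambda c:np.hypot(*(Q-c).T)-32,[-110,0],loss='soft_l1',f_scale=2); print(n,"bottle",f.x.round(1),len(Q),np.abs(f.fun).mean().round(2))
    T=P[m&(P[...,2]>105)]; print("cap",len(T),T.mean(0).round(1))
    rd=(d>0)&((h<6)|(h>174))&(s>120)&(abs(P[...,0]+44)<50)&(abs(P[...,1]+130)<50)&(P[...,2]>40); print("tread",P[rd].mean(0).round(1),P[rd].min(0).round(0),P[rd].max(0).round(0))
    for nm,lo,hi in [("turq",83,100),("purple",125,160)]:
        k=(d>0)&(h>=lo)&(h<=hi)&(s>120)&(W[...,0]<.6)&(W[...,0]>.3)&(abs(W[...,1])<.3)&(W[...,2]>.02)&(W[...,2]<.1)
        if k.any(): print(nm,k.sum(),np.median(W[k],0).round(3),np.median(P[k],0).round(0))
goal([-185,0,150],30)
E
```

```text
scene bottle [-97.3   5.5] 213 1.15
cap 81 [-86.4  -9.4 244.5]
tread [ -42.  -131.3   68.3] [ -69. -158.   53.] [-16. -98.  80.]
turq 359 [0.39  0.112 0.055] [-260.   66.   55.]
purple 392 [0.388 0.004 0.055] [-284.  -39.   55.]
side bottle [-98.2   4.9] 166 1.35
cap 159 [-126.6  -21.8  507.9]
tread [ -46.6 -133.6   68.5] [ -71. -160.   46.] [ -9. -96.  79.]
turq 202 [0.384 0.11  0.061] [-268.   67.   61.]
purple 379 [ 0.372 -0.004  0.054] [-303.  -44.   54.]
tip now(press mm) [-103.2  -81.7  230.1] TCP goal [0.442 0.056 0.213]
dp total units [ 0.278 -0.663  0.451] turn units [-3.578  4.402 13.294]
```

Emit:
servo_tool([
  {"dp": [0, 0, 0], "delta_rot": [0, 0, 0.91], "fingers": 0},
  {"dp": [0, 0, 0], "delta_rot": [0, 0, 0.91], "fingers": 0},
  {"dp": [0, 0, 0], "delta_rot": [0, 0, 0.91], "fingers": 0},
  {"dp": [0, 0, 0], "delta_rot": [0, 0, 0.91], "fingers": 0},
  {"dp": [0, 0, 0], "delta_rot": [0, 0, 0.91], "fingers": 0},
])

```text
clock: 0.6
position: [0.5747, 0.0, 0.3033]
ee_rot: [-0.0, 0.849, 0.528, -0.0]
contact_force: [0.4, -0.0, -0.1]
width: 0.0125
gripper_force: 0.0
```

Emit:
servo_tool([
  {"dp": [0, 0, 0], "delta_rot": [0, 0, 0.91], "fingers": 0},
  {"dp": [0, 0, 0], "delta_rot": [0, 0, 0.91], "fingers": 0},
  {"dp": [0, 0, 0], "delta_rot": [0, 0, 0.91], "fingers": 0},
  {"dp": [0, 0, 0], "delta_rot": [0, 0, 0.91], "fingers": 0},
  {"dp": [0, 0, 0], "delta_rot": [0, 0, 0.91], "fingers": 0},
])

```text
clock: 1.1
position: [0.5748, 0.0, 0.3034]
ee_rot: [-0.0, 0.947, 0.323, -0.0]
contact_force: [1.0, 0.0, 0.5]
width: 0.0
gripper_force: 0.0
```

Emit:
servo_tool([
  {"dp": [0, 0, 0], "delta_rot": [0, 0, 0.91], "fingers": 0},
  {"dp": [0, 0, 0], "delta_rot": [0, 0, 0.91], "fingers": 0},
  {"dp": [0, 0, 0], "delta_rot": [0, 0, 0.91], "fingers": 0},
  {"dp": [0, 0, 0], "delta_rot": [0, 0, 0.91], "fingers": 0},
  {"dp": [0, 0, 0], "delta_rot": [0, 0, 0.9], "fingers": 0},
])

```text
clock: 1.6
position: [0.5748, 0.0, 0.3034]
ee_rot: [-0.0, 0.995, 0.101, -0.0]
contact_force: [0.4, -1.0, -0.1]
width: 0.0003
gripper_force: 0.0
```

```bash
python3 -c "
from h import *
goal([-152,3,150],30)"
```

```text
tip now(press mm) [-103.1  -81.8  230.4] TCP goal [0.474 0.065 0.213]
dp total units [-0.429 -0.422  0.452] turn units [ 0.009  5.245 -0.046]
```

Emit:
servo_tool([
  {"dp": [-0.09, -0.085, 0], "delta_rot": [0, 0, 0], "fingers": 0},
  {"dp": [-0.09, -0.085, 0], "delta_rot": [0, 0, 0], "fingers": 0},
  {"dp": [-0.09, -0.085, 0], "delta_rot": [0, 0, 0], "fingers": 0},
  {"dp": [-0.08, -0.085, 0], "delta_rot": [0, 0, 0], "fingers": 0},
  {"dp": [-0.08, -0.082, 0], "delta_rot": [0, 0, 0], "fingers": 0},
])

```text
clock: 2.1
position: [0.4724, 0.0654, 0.3035]
ee_rot: [-0.0, 0.995, 0.103, -0.0]
contact_force: [0.0, -0.2, 0.3]
width: -0.0001
gripper_force: 0.0
```

Emit:
servo_tool([
  {"dp": [0, 0, 0.05], "delta_rot": [0, 0.9, 0], "fingers": 0},
  {"dp": [0, 0, 0.05], "delta_rot": [0, 0.9, 0], "fingers": 0},
  {"dp": [0, 0, 0.05], "delta_rot": [0, 0.9, 0], "fingers": 0},
  {"dp": [0, 0, 0], "delta_rot": [0, 0.9, 0], "fingers": 0},
  {"dp": [0, 0, 0], "delta_rot": [0, 0.9, 0], "fingers": 0},
])

```text
clock: 2.6
position: [0.4756, 0.0656, 0.2736]
ee_rot: [-0.023, 0.969, 0.101, 0.223]
contact_force: [0.0, 0.2, -0.6]
width: -0.0003
gripper_force: 0.0
```

Emit:
servo_tool([
  {"dp": [0, 0, 0], "delta_rot": [0, 0.74, 0], "fingers": 0},
  {"dp": [0, 0, 0], "delta_rot": [0, 0, 0], "fingers": 0},
])

```text
clock: 2.8
position: [0.4735, 0.0655, 0.2726]
ee_rot: [-0.027, 0.961, 0.099, 0.256]
contact_force: [-0.1, -0.4, -0.3]
width: -0.0
gripper_force: 0.0
```

```bash
python3 -c "
from h import *
goal([-154,3,110],30)"
```

```text
tip now(press mm) [-152.2    3.2  209.3] TCP goal [0.472 0.065 0.173]
dp total units [-0.256  0.002  0.426] turn units [-0.004  0.027 -0.022]
```

Emit:
servo_tool([
  {"dp": [-0.064, 0, 0.107], "delta_rot": [0, 0, 0], "fingers": 0},
  {"dp": [-0.064, 0, 0.107], "delta_rot": [0, 0, 0], "fingers": 0},
  {"dp": [-0.064, 0, 0.107], "delta_rot": [0, 0, 0], "fingers": 0},
  {"dp": [-0.064, 0, 0.106], "delta_rot": [0, 0, 0], "fingers": 0},
  {"dp": [0, 0, 0], "delta_rot": [0, 0, 0], "fingers": 0},
])

```text
clock: 3.3
position: [0.4729, 0.0657, 0.1713]
ee_rot: [-0.028, 0.962, 0.099, 0.253]
contact_force: [-0.6, 0.6, -0.7]
width: 0.0002
gripper_force: 0.0
```

```bash
python3 - <<'E'
from h import *
R,t=pose(); p,d=imaging.get_image("wrist"); q,d2=imaging.get_image("side")
cv2.imwrite("pics/w1.png",np.hstack([cv2.resize(p,(400,300)),cv2.resize(q[140:290,190:390],(400,300))])[:,:,::-1])
goal([-154,3,32],30)
P=toP(cloud("wrist",d,R,t))*1000
m=(d>0)&(abs(P[...,0]+100)<60)&(abs(P[...,1])<45)&(P[...,2]>28)&(P[...,2]<62); print(m.sum(),P[m].min(0).round(1),P[m].max(0).round(1))
E
```

```text
tip now(press mm) [-150.4    2.6  111.4] TCP goal [0.472 0.065 0.095]
dp total units [-0.214 -0.002  0.335] turn units [-0.001  0.004 -0.01 ]
306 [-129.1  -22.8   28. ] [-108.2   37.1   61.8]
```

View pics/w1.png

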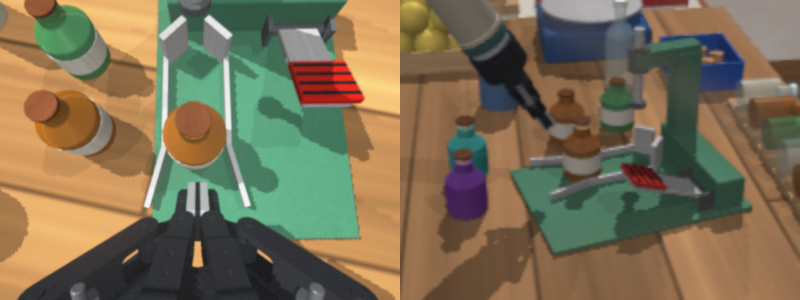

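The wrist view shows the bottle at (195,135) inside the lane, with the shut fingers at (198,185) behind it and central between the rails. I descend behind it.

Emit:
servo_tool([
  {"dp": [-0.054, 0, 0.083], "delta_rot": [0, 0, 0], "fingers": 0},
  {"dp": [-0.054, 0, 0.083], "delta_rot": [0, 0, 0], "fingers": 0},
  {"dp": [-0.053, 0, 0.083], "delta_rot": [0, 0, 0], "fingers": 0},
  {"dp": [-0.053, 0, 0.083], "delta_rot": [0, 0, 0], "fingers": 0},
  {"dp": [0, 0, 0], "delta_rot": [0, 0, 0], "fingers": 0},
])

```text
clock: 3.9
position: [0.4735, 0.0666, 0.1098]
ee_rot: [-0.03, 0.96, 0.099, 0.26]
contact_force: [0.7, -0.3, 0.5]
width: 0.0
gripper_force: 0.0
```

```bash
python3 -c "
from h import *
goal([-138,3,32],30)
goal([-50,2,32],30)"
```

```text
tip now(press mm) [-151.6    4.7   46.8] TCP goal [0.487 0.068 0.095]
dp total units [0.023 0.007 0.098] turn units [-0.061 -0.058 -0.028]
tip now(press mm) [-151.6    4.7   46.8] TCP goal [0.574 0.085 0.095]
dp total units [0.403 0.012 0.32 ] turn units [-0.061 -0.058 -0.028]
```

```bash
python3 -c "
from h import *
s=readout.get_state(); print(np.round(s['qpos'],3),np.round(s['qd'],3)); goal([-152,3,32],30)"
```

```text
[-0.107  0.237  2.335  1.201  0.175  0.104] [ 0.001 -0.026 -0.017 -0.173  0.006  0.173]
tip now(press mm) [-151.6    4.7   46.8] TCP goal [0.474 0.065 0.095]
dp total units [-0.037  0.007  0.063] turn units [-0.061 -0.058 -0.028]
```

Emit:
servo_tool([
  {"dp": [0, 0, 0], "delta_rot": [0, -0.6, 0], "fingers": 0},
  {"dp": [0, 0, 0], "delta_rot": [0, -0.6, 0], "fingers": 0},
  {"dp": [0, 0, 0], "delta_rot": [0, -0.6, 0], "fingers": 0},
  {"dp": [0, 0, 0], "delta_rot": [0, 0, 0], "fingers": 0},
])

```text
clock: 4.3
position: [0.476, 0.0711, 0.1123]
ee_rot: [-0.031, 0.971, 0.107, 0.214]
contact_force: [0.6, 0.0, 0.8]
width: -0.0002
gripper_force: 0.0
```

```bash
python3 -c "
from h import *
s=readout.get_state(); print(np.round(s['qpos'],3),np.round(s['qd'],3)); goal([-150,3,32],20)"
```

```text
[-0.083  0.235  2.259  0.548  0.272  0.767] [-0.005  0.004  0.042  0.204 -0.033 -0.204]
tip now(press mm) [-154.2    9.6   46.1] TCP goal [0.487 0.068 0.101]
dp total units [0.021 0.027 0.074] turn units [-0.197 -0.863  0.077]
```

Emit:
servo_tool([
  {"dp": [0.005, 0.014, 0.025], "delta_rot": [-0.1, -0.43, 0.04], "fingers": 0},
  {"dp": [0.005, 0.013, 0.025], "delta_rot": [-0.1, -0.43, 0.04], "fingers": 0},
  {"dp": [0.005, 0, 0.025], "delta_rot": [0, 0, 0], "fingers": 0},
  {"dp": [0, 0, 0], "delta_rot": [0, 0, 0], "fingers": 0},
])

```text
clock: 4.7
position: [0.483, 0.0684, 0.0971]
ee_rot: [-0.02, 0.98, 0.1, 0.171]
contact_force: [-1.0, -0.4, -0.3]
width: 0.0002
gripper_force: 0.0
```

```bash
python3 -c "
from h import *
s=readout.get_state(); print(np.round(s['qpos'],3),np.round(s['qd'],3)); goal([-150,3,32],20); goal([-100,3,32],20)"
```

```text
[-0.058  0.279  2.205  0.283  0.335  1.056] [-0.004 -0.006  0.023 -0.006  0.013  0.014]
tip now(press mm) [-154.     4.3   28.4] TCP goal [0.487 0.068 0.101]
dp total units [ 0.024  0.005 -0.01 ] turn units [-0.032  0.032 -0.04 ]
tip now(press mm) [-154.     4.3   28.4] TCP goal [0.536 0.078 0.101]
dp total units [0.259 0.004 0.075] turn units [-0.032  0.032 -0.04 ]
```

Emit:
servo_tool([
  {"dp": [0.026, 0, 0.007], "delta_rot": [0, 0, 0], "fingers": 0},
  {"dp": [0.026, 0, 0.007], "delta_rot": [0, 0, 0], "fingers": 0},
  {"dp": [0.026, 0, 0.007], "delta_rot": [0, 0, 0], "fingers": 0},
  {"dp": [0.026, 0, 0.007], "delta_rot": [0, 0, 0], "fingers": 0},
  {"dp": [0.026, 0, 0.008], "delta_rot": [0, 0, 0], "fingers": 0},
])

```text
clock: 5.2
position: [0.5083, 0.0738, 0.0986]
ee_rot: [-0.02, 0.98, 0.1, 0.169]
contact_force: [-1.6, -0.4, -0.5]
width: -0.0005
gripper_force: 1.1
```

Emit:
servo_tool([
  {"dp": [0.026, 0, 0.008], "delta_rot": [0, 0, 0], "fingers": 0},
  {"dp": [0.026, 0, 0.008], "delta_rot": [0, 0, 0], "fingers": 0},
  {"dp": [0.026, 0, 0.008], "delta_rot": [0, 0, 0], "fingers": 0},
  {"dp": [0.026, 0, 0.008], "delta_rot": [0, 0, 0], "fingers": 0},
  {"dp": [0, 0, 0], "delta_rot": [0, 0, 0], "fingers": 0},
])

```text
clock: 5.7
position: [0.5315, 0.0781, 0.1002]
ee_rot: [-0.019, 0.98, 0.1, 0.171]
contact_force: [-0.4, -1.0, -1.0]
width: -0.0004
gripper_force: 0.6
```

```bash
cat >> h.py <<'E'
from scipy.optimize import least_squares
def bottle(name="side",x0=-60):
    p,d=imaging.get_image(name); P=toP(cloud(name,d))*1000
    m=(d>0)&(abs(P[...,0]-x0)<50)&(abs(P[...,1])<45)&(P[...,2]>30)&(P[...,2]<62)
    hsv=cv2.cvtColor(p,cv2.COLOR_RGB2HSV); m&=(hsv[...,0]>4)&(hsv[...,0]<25)
    Q=P[m][:,:2]; f=least_squares(lambda c:np.hypot(*(Q-c).T)-32,[x0,0],loss='soft_l1',f_scale=2)
    print(name,"bottle",f.x.round(1),len(Q),np.abs(f.fun).mean().round(2)); return p
E
python3 -c "
from h import *
s=readout.get_state(); print(np.round(s['qpos'],3)); goal([-100,3,32],30); goal([-60,3,32],30); bottle('scene')"
```

```text
[-0.028  0.329  2.1    0.219  0.385  1.149]
tip now(press mm) [-104.5    3.7   31.5] TCP goal [0.525 0.076 0.095]
dp total units [-0.042  0.003  0.011] turn units [-0.019  1.777 -0.043]
tip now(press mm) [-104.5    3.7   31.5] TCP goal [0.564 0.084 0.095]
dp total units [0.146 0.002 0.079] turn units [-0.019  1.777 -0.043]
scene bottle [-65.    4.8] 118 1.53
```

Emit:
servo_tool([
  {"dp": [0.014, 0, 0.009], "delta_rot": [0, 0.18, 0], "fingers": 0},
  {"dp": [0.014, 0, 0.009], "delta_rot": [0, 0.18, 0], "fingers": 0},
  {"dp": [0.014, 0, 0.009], "delta_rot": [0, 0.18, 0], "fingers": 0},
  {"dp": [0.014, 0, 0.009], "delta_rot": [0, 0.18, 0], "fingers": 0},
  {"dp": [0.014, 0, 0.009], "delta_rot": [0, 0.18, 0], "fingers": 0},
])

```text
clock: 6.25
position: [0.5457, 0.0813, 0.0967]
ee_rot: [-0.024, 0.971, 0.099, 0.214]
contact_force: [-1.8, -1.2, -0.1]
width: -0.0001
gripper_force: 0.9
```

Emit:
servo_tool([
  {"dp": [0.014, 0, 0.009], "delta_rot": [0, 0.18, 0], "fingers": 0},
  {"dp": [0.014, 0, 0.009], "delta_rot": [0, 0.18, 0], "fingers": 0},
  {"dp": [0.014, 0, 0.009], "delta_rot": [0, 0.18, 0], "fingers": 0},
  {"dp": [0.014, 0, 0.009], "delta_rot": [0, 0.18, 0], "fingers": 0},
  {"dp": [0.014, 0, 0.009], "delta_rot": [0, 0.16, 0], "fingers": 0},
])

```text
clock: 6.75
position: [0.562, 0.0844, 0.0948]
ee_rot: [-0.028, 0.961, 0.098, 0.257]
contact_force: [-1.8, 0.7, -0.6]
width: 0.0
gripper_force: 0.8
```

```bash
python3 -c "
from h import *
s=readout.get_state(); print(np.round(s['qpos'],3)); goal([-45,2,32],30); p=bottle('scene',-30); q,d=imaging.get_image('side')
cv2.imwrite('pics/m2.png',np.hstack([cv2.resize(p[150:300,200:400],(400,300)),cv2.resize(q[140:290,190:390],(400,300))])[:,:,::-1])"
```

```text
[-0.037  0.361  2.162  0.845  0.163  0.524]
tip now(press mm) [-61.7   3.5  31.6] TCP goal [0.579 0.086 0.095]
dp total units [0.073 0.007 0.04 ] turn units [-0.009  0.01  -0.049]
scene bottle [-23.3   4.7] 108 2.79
```

View pics/m2.png

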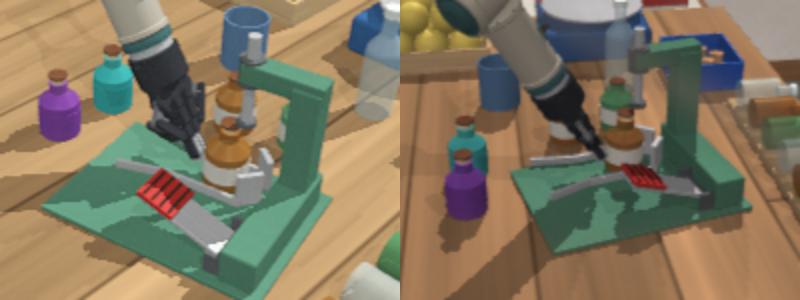

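Both views show the bottle upright, just short of the V (left 228,165; right 625,145), with the fingers behind it. I continue slowly.

Emit:
servo_tool([
  {"dp": [0.013, 0.001, 0.0075], "delta_rot": [0, -0.05, 0], "fingers": 0},
  {"dp": [0.013, 0.001, 0.0075], "delta_rot": [0, -0.05, 0], "fingers": 0},
  {"dp": [0.013, 0.001, 0.0075], "delta_rot": [0, -0.05, 0], "fingers": 0},
  {"dp": [0.013, 0.001, 0.0075], "delta_rot": [0, -0.05, 0], "fingers": 0},
  {"dp": [0.013, 0.001, 0.0075], "delta_rot": [0, -0.05, 0], "fingers": 0},
])

```text
clock: 7.35
position: [0.5769, 0.0867, 0.0948]
ee_rot: [-0.027, 0.964, 0.098, 0.244]
contact_force: [-1.8, 0.1, 0.4]
width: -0.0001
gripper_force: 1.0
```

Emit:
servo_tool([
  {"dp": [0.009, 0, 0.005], "delta_rot": [0, 0, 0], "fingers": 0},
  {"dp": [0.009, 0, 0.005], "delta_rot": [0, 0, 0], "fingers": 0},
])

```text
clock: 7.55
position: [0.5811, 0.0876, 0.0948]
ee_rot: [-0.027, 0.964, 0.099, 0.244]
contact_force: [-1.4, -0.2, -1.0]
width: 0.0001
gripper_force: 0.9
```

```bash
python3 -c "
from h import *
s=readout.get_state(); print(np.round(s['qpos'],3),s['contact_force']); goal([-40,2,32],30)"
```

```text
[-0.025  0.38   2.103  0.579  0.206  0.801] [-1.41937556 -0.18826482 -1.04787019]
tip now(press mm) [-43.9   2.8  30.7] TCP goal [0.583 0.087 0.095]
dp total units [0.011 0.003 0.004] turn units [-0.019  0.266 -0.046]
```

Expected home is at about tip −39; I go on in 1 mm rows until the force rises.

Emit:
servo_tool([
  {"dp": [0.0045, 0, 0.0025], "delta_rot": [0, 0, 0], "fingers": 0},
  {"dp": [0.0045, 0, 0.0025], "delta_rot": [0, 0, 0], "fingers": 0},
  {"dp": [0.0045, 0, 0.0025], "delta_rot": [0, 0, 0], "fingers": 0},
])

```text
clock: 7.85
position: [0.5842, 0.0883, 0.0948]
ee_rot: [-0.027, 0.964, 0.098, 0.245]
contact_force: [-2.8, 0.0, -0.1]
width: -0.0002
gripper_force: 0.9
```

Emit:
servo_tool([
  {"dp": [0.0045, 0, 0.0025], "delta_rot": [0, 0, 0], "fingers": 0},
  {"dp": [0.0045, 0, 0.0025], "delta_rot": [0, 0, 0], "fingers": 0},
])

```text
clock: 8.05
position: [0.5859, 0.0889, 0.0947]
ee_rot: [-0.027, 0.964, 0.099, 0.244]
contact_force: [-4.9, -0.7, 2.6]
width: -0.0001
gripper_force: 2.7
```

Emit:
servo_tool([
  {"dp": [0.0045, 0, 0.0025], "delta_rot": [0, 0, 0], "fingers": 0},
  {"dp": [0, 0, 0], "delta_rot": [0, 0, 0], "fingers": 0},
])

```text
clock: 8.25
position: [0.5861, 0.0891, 0.0946]
ee_rot: [-0.027, 0.964, 0.099, 0.244]
contact_force: [-7.2, -1.5, 3.8]
width: -0.0001
gripper_force: 3.5
```

Emit:
servo_tool([
  {"dp": [0.0045, 0, 0.0025], "delta_rot": [0, 0, 0], "fingers": 0},
  {"dp": [0, 0, 0], "delta_rot": [0, 0, 0], "fingers": 0},
])

```text
clock: 8.45
position: [0.5863, 0.0894, 0.0945]
ee_rot: [-0.028, 0.965, 0.099, 0.243]
contact_force: [-10.3, -2.6, 7.0]
width: 0.0003
gripper_force: 5.2
```

```bash
python3 -c "
from h import *
s=readout.get_state(); print(np.round(s['contact_force'],1)); goal([-70,2,32],27); p=bottle('scene',0); q=bottle('side',0)
cv2.imwrite('pics/m3.png',np.hstack([cv2.resize(p[170:270,240:373],(400,300),interpolation=2),cv2.resize(q[150:250,250:383],(400,300),interpolation=2)])[:,:,::-1])"
```

```text
[-10.3  -2.6   7. ]
tip now(press mm) [-38.7   3.5  30.3] TCP goal [0.557 0.082 0.097]
dp total units [-0.125  0.007 -0.082] turn units [-0.036 -0.232 -0.044]
scene bottle [-0.3  4.3] 115 2.5
side bottle [-0.6  3. ] 158 1.9
```

View pics/m3.png

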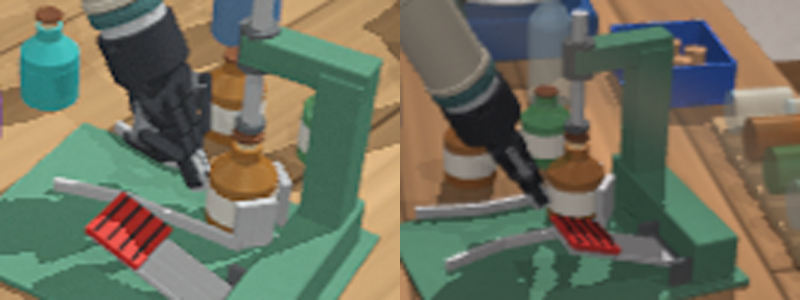

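```bash
python3 - <<'E'
from h import *
for n in ["scene","side"]:
    p,d=imaging.get_image(n); P=toP(cloud(n,d))*1000
    hsv=cv2.cvtColor(p,cv2.COLOR_RGB2HSV)
    for nm,r,z0,z1,sel in [("rod",8,130,178,hsv[...,1]<70),("rodtop",8,220,260,hsv[...,1]<70),("V+",0,40,56,0),("body",32,30,62,(hsv[...,0]>4)&(hsv[...,0]<25)),("cap",15,107,112,hsv[...,2]>0)]:
        if r==0: continue
        m=(d>0)&(abs(P[...,0])<40)&(abs(P[...,1])<40)&(P[...,2]>z0)&(P[...,2]<z1)&sel
        Q=P[m][:,:2]
        if len(Q)<8: print(n,nm,len(Q)); continue
        f=least_squares(lambda c:np.hypot(*(Q-c).T)-r,[0,0],loss='soft_l1',f_scale=1.5)
        print(n,nm,len(Q),f.x.round(1),np.abs(f.fun).mean().round(2))
E
```

```text
scene rod 81 [0.3 5.1] 1.07
scene rodtop 119 [0.3 4.1] 2.56
scene body 109 [-0.4  4.3] 1.8
scene cap 31 [-0.6  7. ] 2.75
side rod 64 [-0.5  4.5] 1.55
side rodtop 57 [-0.6  3.8] 2.11
side body 161 [-0.5  2.6] 1.89
side cap 15 [0.7 6. ] 3.66
```

Rod axis and bottle axis agree within about 1 mm: rod (0, 4.5), body (−0.4, 3.5), a common frame bias in y. With a 10 N stop as well, the bottle is home. I back away and rise.

Emit:
servo_tool([
  {"dp": [-0.02, 0, -0.011], "delta_rot": [0, 0, 0], "fingers": 0},
  {"dp": [-0.045, 0, -0.024], "delta_rot": [0, 0, 0], "fingers": 0},
  {"dp": [-0.045, 0, -0.024], "delta_rot": [0, 0, 0], "fingers": 0},
  {"dp": [-0.045, 0, -0.024], "delta_rot": [0, -0.2, 0], "fingers": 0},
  {"dp": [-0.045, 0, -0.024], "delta_rot": [0, -0.2, 0], "fingers": 0},
])

```text
clock: 9.15
position: [0.5446, 0.0795, 0.0953]
ee_rot: [-0.025, 0.969, 0.099, 0.226]
contact_force: [0.0, 0.0, 1.1]
width: 0.0002
gripper_force: 0.0
```

Emit:
servo_tool([
  {"dp": [0.05, 0, -0.1], "delta_rot": [0, 0, 0], "fingers": 0},
  {"dp": [0.05, 0, -0.1], "delta_rot": [0, 0, 0], "fingers": 0},
  {"dp": [0.05, 0, -0.1], "delta_rot": [0, 0, 0], "fingers": 0},
  {"dp": [0.05, 0, -0.1], "delta_rot": [0, 0, 0], "fingers": 0},
  {"dp": [0.05, 0, -0.1], "delta_rot": [0, 0, 0], "fingers": 0},
])

```text
clock: 9.65
position: [0.5456, 0.0795, 0.2083]
ee_rot: [-0.025, 0.969, 0.099, 0.227]
contact_force: [0.0, 0.7, -0.2]
width: 0.0002
gripper_force: 0.0
```

```bash
python3 -c "
from h import *
s=readout.get_state(); print(np.round(s['qpos'],3)); goal([-90,-130,140],0); p=bottle('scene',0)"
```

```text
[-0.041  0.165  2.007  0.219  0.532  1.162]
tip now(press mm) [-82.7   2.1 142.9] TCP goal [ 0.597 -0.044  0.213]
dp total units [0.126 0.659 0.034] turn units [-0.023 -4.601 -0.041]
scene bottle [0.3 4.5] 108 2.07
```

Emit:
servo_tool([
  {"dp": [0, 0.132, 0], "delta_rot": [0, 0, 0], "fingers": 0},
  {"dp": [0, 0.132, 0], "delta_rot": [0, 0, 0], "fingers": 0},
  {"dp": [0, 0.132, 0], "delta_rot": [0, 0, 0], "fingers": 0},
  {"dp": [0, 0.132, 0], "delta_rot": [0, 0, 0], "fingers": 0},
  {"dp": [0, 0.132, 0], "delta_rot": [0, 0, 0], "fingers": 0},
])

```text
clock: 10.2
position: [0.5724, -0.051, 0.2063]
ee_rot: [-0.025, 0.969, 0.099, 0.226]
contact_force: [-0.1, -0.7, -0.4]
width: 0.0003
gripper_force: 0.0
```

Emit:
servo_tool([
  {"dp": [0, 0, 0], "delta_rot": [0, -0.92, 0], "fingers": 0},
  {"dp": [0, 0, 0], "delta_rot": [0, -0.92, 0], "fingers": 0},
  {"dp": [0, 0, 0], "delta_rot": [0, -0.92, 0], "fingers": 0},
  {"dp": [0, 0, 0], "delta_rot": [0, -0.92, 0], "fingers": 0},
  {"dp": [0, 0, 0], "delta_rot": [0, -0.92, 0], "fingers": 0},
])

```text
clock: 10.7
position: [0.5726, -0.0498, 0.2064]
ee_rot: [-0.001, 0.995, 0.102, -0.002]
contact_force: [-0.2, 0.2, -0.1]
width: 0.0001
gripper_force: 0.0
```

```bash
python3 -c "
from h import *
s=readout.get_state(); print(np.round(s['qpos'],3)); goal([-50,-128,85],0)"
```

```text
[-0.209  0.347  1.654  0.002  1.145  1.157]
tip now(press mm) [-115.7 -129.9  133.4] TCP goal [ 0.636 -0.034  0.158]
dp total units [ 0.328 -0.011  0.241] turn units [-0.03   0.034 -0.032]
```

Emit:
servo_tool([
  {"dp": [0.11, -0.004, 0], "delta_rot": [0, 0, 0], "fingers": 0},
  {"dp": [0.11, -0.004, 0], "delta_rot": [0, 0, 0], "fingers": 0},
  {"dp": [0.108, -0.003, 0.08], "delta_rot": [0, 0, 0], "fingers": 0},
  {"dp": [0, 0, 0.08], "delta_rot": [0, 0, 0], "fingers": 0},
  {"dp": [0, 0, 0.08], "delta_rot": [0, 0, 0], "fingers": 0},
])

```text
clock: 11.2
position: [0.6368, -0.0337, 0.1569]
ee_rot: [-0.002, 0.995, 0.102, -0.0]
contact_force: [-0.4, -1.1, -0.1]
width: -0.0001
gripper_force: 0.0
```

Emit:
servo_tool([
  {"dp": [0, 0, 0.03], "delta_rot": [0, 0, 0], "fingers": 0},
  {"dp": [0, 0, 0.03], "delta_rot": [0, 0, 0], "fingers": 0},
  {"dp": [0, 0, 0.02], "delta_rot": [0, 0, 0], "fingers": 0},
  {"dp": [0, 0, 0.02], "delta_rot": [0, 0, 0], "fingers": 0},
])

```text
clock: 11.6
position: [0.6354, -0.0341, 0.1388]
ee_rot: [-0.002, 0.995, 0.102, -0.001]
contact_force: [-2.1, -1.1, 4.5]
width: -0.0
gripper_force: 2.1
```

```bash
python3 -c "
from h import *
goal([-50,-128,45],0)"
```

```text
tip now(press mm) [ -50.8 -127.5   65.8] TCP goal [ 0.636 -0.034  0.118]
dp total units [0.004 0.002 0.104] turn units [-0.032  0.011 -0.031]
```

Emit:
servo_tool([
  {"dp": [-0.004, 0, 0.02], "delta_rot": [0, 0, 0], "fingers": 0},
  {"dp": [-0.004, 0, 0.02], "delta_rot": [0, 0, 0], "fingers": 0},
  {"dp": [-0.004, 0, 0.02], "delta_rot": [0, 0, 0], "fingers": 0},
  {"dp": [-0.004, 0, 0.02], "delta_rot": [0, 0, 0], "fingers": 0},
])

```text
clock: 12.0
position: [0.6313, -0.035, 0.1235]
ee_rot: [-0.001, 0.995, 0.102, -0.002]
contact_force: [-5.4, -1.9, 10.8]
width: 0.0001
gripper_force: 5.1
```

Emit:
servo_tool([
  {"dp": [-0.003, 0, 0.015], "delta_rot": [0, 0, 0], "fingers": 0},
  {"dp": [-0.003, 0, 0.015], "delta_rot": [0, 0, 0], "fingers": 0},
])

```text
clock: 12.2
position: [0.6299, -0.0353, 0.1175]
ee_rot: [-0.001, 0.995, 0.102, -0.002]
contact_force: [-4.3, -1.9, 11.2]
width: 0.0
gripper_force: 5.5
```

Emit:
servo_tool([
  {"dp": [-0.002, 0, 0.01], "delta_rot": [0, 0, 0], "fingers": 0},
  {"dp": [-0.002, 0, 0.01], "delta_rot": [0, 0, 0], "fingers": 0},
])

```text
clock: 12.4
position: [0.6292, -0.0355, 0.1137]
ee_rot: [-0.001, 0.995, 0.102, -0.002]
contact_force: [-5.0, -0.9, 11.9]
width: 0.0001
gripper_force: 5.7
```

Emit:
servo_tool([
  {"dp": [0, 0, 0.01], "delta_rot": [0, 0, 0], "fingers": 0},
  {"dp": [0, 0, 0], "delta_rot": [0, 0, 0], "fingers": 0},
])

```text
clock: 12.6
position: [0.6291, -0.0355, 0.1131]
ee_rot: [-0.001, 0.995, 0.102, -0.002]
contact_force: [-7.0, -0.9, 18.2]
width: 0.0002
gripper_force: 9.0
```

At the stop (18 N, hardly moving; tip z ≈ 40 mm). I add a little and hold.

Emit:
servo_tool([
  {"dp": [0, 0, 0.008], "delta_rot": [0, 0, 0], "fingers": 0},
  {"dp": [0, 0, 0], "delta_rot": [0, 0, 0], "fingers": 0},
  {"dp": [0, 0, 0], "delta_rot": [0, 0, 0], "fingers": 0},
  {"dp": [0, 0, 0], "delta_rot": [0, 0, 0], "fingers": 0},
  {"dp": [0, 0, 0], "delta_rot": [0, 0, 0], "fingers": 0},
])

```text
clock: 13.1
position: [0.6291, -0.0355, 0.1129]
ee_rot: [-0.001, 0.995, 0.102, -0.001]
contact_force: [-9.0, -0.7, 25.5]
width: -0.0002
gripper_force: 12.6
```

Emit:
servo_tool([
  {"dp": [0.002, 0, -0.015], "delta_rot": [0, 0, 0], "fingers": 0},
  {"dp": [0.003, 0, -0.025], "delta_rot": [0, 0, 0], "fingers": 0},
  {"dp": [0.003, 0, -0.03], "delta_rot": [0, 0, 0], "fingers": 0},
  {"dp": [0.005, 0, -0.04], "delta_rot": [0, 0, 0], "fingers": 0},
  {"dp": [0.005, 0, -0.04], "delta_rot": [0, 0, 0], "fingers": 0},
])

```text
clock: 13.6
position: [0.6354, -0.0342, 0.1398]
ee_rot: [-0.002, 0.995, 0.102, 0.001]
contact_force: [3.4, 1.3, 2.7]
width: 0.0001
gripper_force: 1.5
```

Emit:
servo_tool([
  {"dp": [0, 0, -0.06], "delta_rot": [0, 0, 0], "fingers": 0},
  {"dp": [0, 0, -0.1], "delta_rot": [0, 0, 0], "fingers": 0},
  {"dp": [0, 0, -0.15], "delta_rot": [0, 0, 0], "fingers": 0},
  {"dp": [-0.1, 0, -0.15], "delta_rot": [0, 0, 0], "fingers": 0},
  {"dp": [0, 0, 0], "delta_rot": [0, 0, 0], "fingers": 0},
])

```text
clock: 14.1
position: [0.614, -0.0391, 0.2346]
ee_rot: [-0.001, 0.995, 0.102, 0.001]
contact_force: [0.4, 0.5, -0.2]
width: -0.0
gripper_force: 0.0
```

```bash
python3 - <<'E'
from h import *
p=bottle('scene',0); q=bottle('side',0)
cv2.imwrite('pics/m4.png',np.hstack([cv2.resize(p[150:270,230:390],(400,300),interpolation=2),cv2.resize(q[140:260,230:390],(400,300),interpolation=2)])[:,:,::-1])
for n in ["scene","side"]:
    p,d=imaging.get_image(n); P=toP(cloud(n,d))*1000
    hsv=cv2.cvtColor(p,cv2.COLOR_RGB2HSV); h=hsv[...,0]
    rd=(d>0)&((h<6)|(h>174))&(hsv[...,1]>120)&(abs(P[...,0]+44)<50)&(abs(P[...,1]+130)<50)&(P[...,2]>20); print("tread",P[rd].mean(0).round(1))
print(readout.get_state()["contact_force"])
E
```

```text
scene bottle [0.4 4.4] 107 2.05
side bottle [-0.5  2.8] 164 2.0
tread [ -42.2 -131.6   68.3]
tread [ -46.6 -132.6   68.6]
[-0.09032388  0.40229307 -0.12021521]
```

View pics/m4.png

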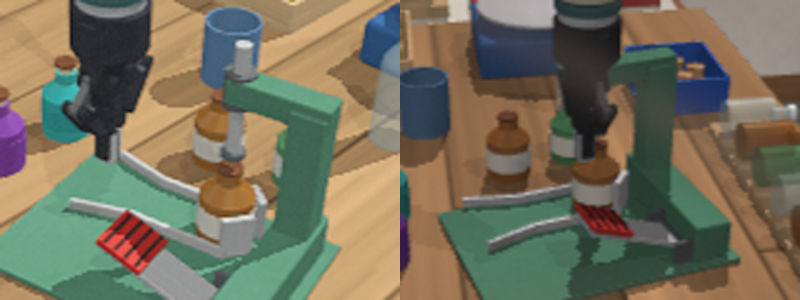

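The bottle stands in the V at left (226,205), its cap is now close down on the neck with a gap under the foot, and the pedal is back up. The robot is clear, so I hand in.

```bash
python3 -c "
from rig import manip
print(manip.sign_off())"
```

```text
the job is handed in; nothing more can be done
None
```

The job is handed in: the bottle stands home in the V-stop, its stopper looks pressed home in the pictures, the pedal came back up after about 0.6 s at its stop, and I saw nothing else disturbed; the result of the judging was not shown.

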